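Index the game board four clicks and take its picture

TASK

Bring the game board round for its next inspection picture: with a fingertip, push the post of the red dial round clockwise (seen from above) by exactly four clicks from where it stands, not running on into a fifth, and leave it resting in that stop. Then press the green button fully down and let it come up again. Turn the board only by its dial, without touching the turntable or the board, push the post gently, and leave the loose parts and tools where they are.

Things in the scene. Friction and masses are not known exactly. Their poses are not given: they have to be found in the camera images.
- fixture: the fixed indexing fixture: grey deck 240 x 420 mm and 40 mm high, carrying dial, turntable, camera and button. Origin at the table surface; own x points away from the robot at yaw 0, own y runs along the deck from the dial end to the camera end, z up. The camera is a black block at the +y end, its top 95 mm above the table
- dial_axis (a point): point on the dial's upright turning axis, level with the dial's flat top face, 62 mm above the table. The dial is a red anodised aluminium disc, 86 mm across (88 mm over the knurl) and 20 mm tall, with a white line under its post; 16 white ticks on the deck around it mark the click stops
- post_top (a point): centre of the top of the dial's black finger post: round, upright, 12 mm in diameter, standing 26 mm above the dial's top face, 34 mm from the dial's axis. The dial is turned by pushing this post sideways around the axis
- dial (a joint): angle of the dial in rad, growing as it turns clockwise seen from above. 16 click stops per turn, one each 0.3927 rad (22.5 degrees) at multiples of 0.3927; the dial starts at rest in the stop 0, 1, 2 or 3. Leaving a stop takes about 6 N at the post, less and less towards half-way; once past half-way between two stops the dial snaps on by itself into the next and stays there, before half-way it falls back. End stops at -0.16 and 3.4 rad
- turntable: aluminium turntable, 170 mm across, with a green game board (125 x 95 mm) on it, chips to 67 mm above the table; origin on its axis at deck height. Belt-coupled to the dial, it turns by the same angle in the same direction
- shutter (a joint): travel of the round green push button in m, 0 up, 0.006 fully down; a spring returns it, full travel takes 5 N
- shutter_top (a point): centre of the top face of the green button (34 mm in diameter, in a black housing on the deck), pressed straight down
- regulator_a: black ceramic voltage regulator lying loose on the deck, 24 x 18 x 14 mm with flat metal tab and legs; bystander, origin centred on its underside
- regulator_b: a second one, the same; bystander, origin centred on its underside
- pushbutton: loose spare arcade push button standing on the deck, 32 mm across, 20 mm high, yellow and white; bystander, origin centred on its underside
- trackball_ring: loose chrome trackball ring on the deck, 62 mm outside, 48 mm inside, 10 mm high; bystander, origin centred on its underside
- extractor: yellow plastic pin extractor lying on the table, about 118 x 24 x 8 mm; bystander, origin centred on its underside
- screwdriver: screwdriver lying on the table; bystander, origin centred on its underside
- joystick_top: blue joystick top standing on the table, 35 mm across, 43 mm high; bystander, origin centred on its underside

How it is judged:
By the outcome, as a careful person would: the job done as asked, in the order asked, and still so for the second after the job is handed in, with the robot touching nothing.
It also fails if it takes over 48 s, if anything falls off the work surface, if the arm or the gripper's body presses on something with over 40 N, if the wrist force passes 120 N, or if a joint passes its speed limit or range.

ROBOT

A 6-joint arm with a two-finger parallel gripper is mounted at the origin on the work surface. World frame = base frame: x ahead of the robot, y to its left, z up, the work surface at z = 0. Lengths are in m, angles in rad, forces in N, time in s.
With the tool pointing down it reaches from about 0.25 to 0.725 m from the base axis. Payload 4 kg.
Tool frame: the origin (TCP) lies midway between the tips of the shut fingers; the grasp point (between the pads) lies 19 mm behind it; x points along the fingers, y is the direction in which the jaws open and shut, and the axes are right-handed (so a half turn about x gives the same grasp; the last joint's range is limited). The gripper opens to 85 mm and grips with 20 to 120 N. Pads are 22 mm wide; open, the fingers measure 114 mm over their backs; the gripper's body (76 mm by 85 mm) begins 54 mm behind the grasp point. The pads swing forward as they close: fully open they stand 13 mm farther back than shut.
Start: joints at [-1.153, 0.241, 0.005, 1.335, 0, 1.571], TCP at [0.203, -0.457, 0.231] pointing down, gripper open.
Joint ranges: [-2.72, 2.72], [-1.05, 1.87], [-1.09, 1.28], [-1.99, 2.15], [-1.42, 1.44], [-3.14, 3.14]. Speed limits (rad/s): [2.79, 2.79, 3.14, 3.14, 3.14, 3.14].

INTERFACE

Orientations are given as a unit quaternion [x, y, z, w].
In Python, from workcell import * gives the robot as it stands.
- The arm moves only by the tool play_rows, never from a script. Its argument "plan" is a list of rows, each a list of 7 numbers: the shift along the tool's x, y, z in mm, then the turn, a rotation vector about the tool's x, y, z in rad, then the closure, from -1 (fully open) to 1 (shut). In form: [[x, y, z, rx, ry, rz, grip], ...]. A call has 1 to 20 rows; each row shifts and turns the commanded pose from where the row before left it, along the tool's axes as they then stand; what a row does not reach is not made up. A row lasts 1/12 s, in which the tool goes at most 41.7 mm and 7.16 degrees, less where a joint would pass 70% of its speed; a pose out of reach is approached as far as the arm can. A call with a gripper value outside its range is refused whole. The fingers move at their own pace and stop on an object; the grip force is fixed at half the most. Time passes only in rows, so rows that do not move let the fingers close. It gives the time, the measured TCP pose, the force and the opening at its end, in the units of the state.
- get_obs(): the state, without advancing time (a new reading comes with each control period).
- camera(name): name is "scene" or "top" or "wrist"; returns a dict with "frame" (420x560x3 uint8, red, green, blue), "depth" (420x560 float32, m along the optical axis (not along the pixel's ray), 0 where there is no reading), "fx", "fy", "cx", "cy" (pixels), "distortion" ([k1, k2, p1, p2, k3] as OpenCV has them; the pictures are not rectified), "camera_from_world" (4x4, takes a point from world to camera coordinates). Camera axes: x right, y up, looking along -z (the intrinsics and any distortion apply to the point x, -y, -z); pixel columns grow to the right and rows downward; lengths in m; the calibration is good to about 2 mm. A picture is of the moment at which its call begins.
- job_done(): hands the job in, once; it reports no verdict.
Trained networks look in a picture, given as the dict that the camera call returned (one of the last four; its "shot" number tells which), for a name from the list of things; names that differ only in an ending like _2 or _b are one class to them, and where a whole thing is asked for, a point or a joint stands for the part that bears it (a point fixed in the world has none). Each returns a list of dicts, best first, with "confidence" (0 to 1); they miss things now and then, are a little off and sometimes report something else, mostly with a low value. They report only what shows in the picture. A call takes as long as a camera call.
- search_frame(thing, picture): "centre" ([x, y, z] in m, in world coordinates, good to about 4 mm: the middle of the surface that is visible of it).
- pinpoint(thing, picture): "centre" ([x, y, z] in m, in world coordinates, good to about 4 mm: a listed point, or the origin of a listed thing).
The state is a dict: "clock": time; "joint_pos": joint angles; "joint_vel": joint speeds; "tau": joint torques, N m; "eef_pos": TCP position; "tool_rot": TCP orientation; "ft_force": force on the tool from outside, world axes, zero at the start; "ft_torque": the same for the moment, N m; "grip_width": finger opening in m.
Only numpy, scipy, OpenCV 4.12 (cv2) and the standard library are available. Lean on these libraries where they do the work, as an engineer would, in place of code of your own. Each camera call takes 0.05 s, during which the arm holds its last target. There are 200 camera calls.

## Working session

There is one attempt and no reset: what is moved stays moved. The work goes in short steps, Python scripts to look and compute and a tool call to move; the robot and the scene stay as the last step left them, time stands still between calls to the robot, and variables do not carry over. Pictures are saved under pics/ and viewed, about 8 in all and at most 12, crops included, and the job is handed in when it is done.

Besides the shell and the picture viewer there is one more tool, called after ">>>" by a JSON object that holds its "fn" and its "kwargs", one argument or row to a line. play_rows: Moves the arm, as the interface text tells. Its arguments: {"type":"object","properties":{"plan":{"type":"array","items":{"type":"array","items":{"type":"number"}}}},"required":["plan"]}

```bash
mkdir -p pics; ls; python3 - <<'E'
from workcell import *
import cv2
o=get_obs();print({k:o[k] for k in('clock','eef_pos','tool_rot','grip_width','ft_force')})
for n in('top','scene'):
    c=camera(n);cv2.imwrite(f'pics/{n}0.png',cv2.cvtColor(c['frame'],cv2.COLOR_RGB2BGR))
    print(n,c['fx'],c['cx'],c['cy'],c['distortion'],c['camera_from_world'].tolist() if hasattr(c['camera_from_world'],'tolist') else c['camera_from_world'])
    for t in('fixture','dial_axis','post_top','shutter_top','turntable'):
        print(t,[( [round(float(v),4) for v in d['centre']],round(d['confidence'],2)) for d in pinpoint(t,c)[:2]])
E
```

```text
pics
{'clock': 0.0, 'eef_pos': array([ 0.20261385, -0.45643047,  0.23040399]), 'tool_rot': array([-0.69158019, -0.14734809,  0.69189369, -0.1459058 ]), 'grip_width': 0.08545606692552704, 'ft_force': array([ 0.54470927,  0.29750801, -0.71337897])}
top 465.43968012966576 280.9970082290558 208.13776609817953 [-0.03682601  0.          0.          0.          0.        ] [[0.01688159340160767, -0.9997860452278019, 0.011953057013788352, 0.006928433615169974], [0.9981309181176262, 0.01755348849580066, 0.05853670078926789, -0.5825841157718112], [-0.05873399443156649, 0.01094252298968892, 0.9982136940999822, -1.4645869746065685], [0.0, 0.0, 0.0, 1.0]]
fixture []
dial_axis [([0.6038, -0.1285, 0.0587], 0.61), ([0.6504, -0.0154, 0.0446], 0.57)]
post_top [([0.5686, -0.1297, 0.0892], 0.86)]
shutter_top [([0.4782, -0.0721, 0.063], 0.49)]
turntable [([0.5279, 0.0546, 0.0397], 0.83), ([0.4017, 0.1194, 0.0419], 0.75)]
scene 413.91969295625313 278.8502254807768 208.95580362809167 [-0.07888859  0.          0.          0.          0.        ] [[0.5772512932354639, 0.8164426037933562, 0.014227409079303657, -0.3579956802414475], [-0.6363765313071889, 0.43888444348598493, 0.6343542824537625, 0.3214308796266942], [0.5116696735779982, -0.3752358191552647, 0.772911524796637, -1.4017827548338886], [0.0, 0.0, 0.0, 1.0]]
fixture [([0.5513, -0.0291, 0.0008], 0.76), ([0.5711, -0.1223, 0.0873], 0.42)]
dial_axis [([0.6049, -0.129, 0.0637], 0.64)]
post_top [([0.5718, -0.1213, 0.0903], 0.97)]
shutter_top [([0.4763, -0.0715, 0.0632], 0.48)]
turntable [([0.5281, 0.0571, 0.0372], 0.88), ([0.5279, -0.2079, 0.0436], 0.64)]
```

```bash
python3 - <<'E'
import cv2
a=cv2.imread('pics/top0.png');b=a[110:290,180:400]
cv2.imwrite('pics/topc.png',cv2.resize(b,None,fx=3.3,fy=3.3,interpolation=cv2.INTER_CUBIC))
E
```

```text
(no output)
```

View pics/topc.png

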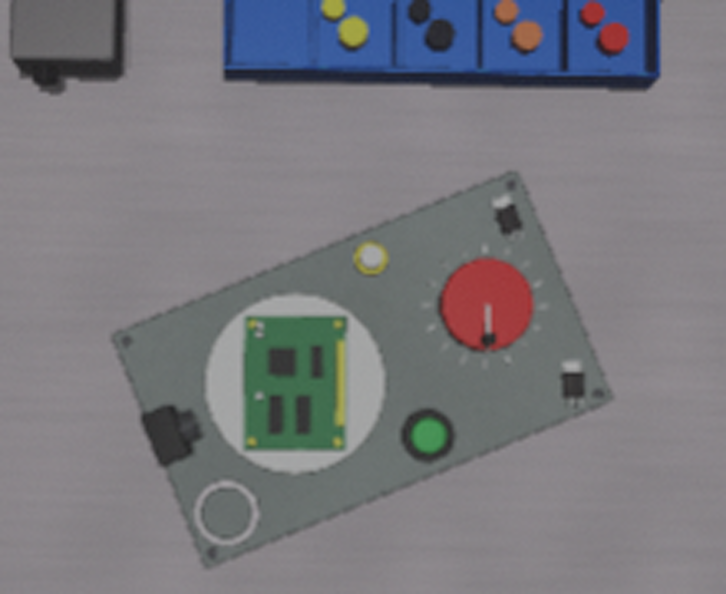

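View pics/scene0.png

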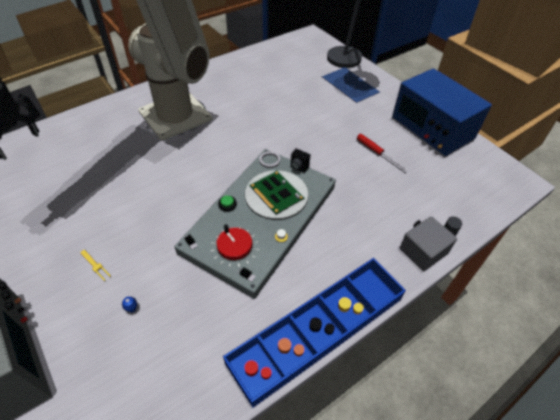

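```bash
cat >h.py <<'E'
from workcell import *
import numpy as np,cv2
from scipy.spatial.transform import Rotation as Ro
def world(c,mask=None):
    d=c['depth'];K=np.array([[c['fx'],0,c['cx']],[0,c['fy'],c['cy']],[0,0,1]])
    v,u=np.mgrid[0:420,0:560]
    n=cv2.undistortPoints(np.stack([u,v],-1).reshape(-1,1,2).astype(np.float64),K,np.array(c['distortion'],float)).reshape(420,560,2)
    p=np.stack([n[...,0]*d,-n[...,1]*d,-d],-1)
    M=np.array(c['camera_from_world'])
    return (p-M[:3,3])@M[:3,:3]
def dial(c,pr=True):
    w=world(c);f=cv2.cvtColor(c['frame'],cv2.COLOR_RGB2HSV).astype(int)
    near=np.hypot(w[...,0]-.605,w[...,1]+.129)<.07
    red=near&((f[...,0]<8)|(f[...,0]>172))&(f[...,1]>130)&(c['depth']>0)
    top=red&(abs(w[...,2]-np.median(w[red][:,2]))<.006)
    ctr,rad=cv2.minEnclosingCircle((w[top][:,:2]*1000).astype(np.float32))
    post=near&(w[...,2]>np.median(w[red][:,2])+.012)
    out=dict(ctr=ctr,rad=rad,z=np.median(w[top][:,2]),red_n=int(top.sum()),post=np.mean(w[post],0) if post.any() else None,pz=w[post][:,2].max() if post.any() else None,npost=int(post.sum()))
    if post.any():
        q=out['post'][:2]*1000-np.array(ctr);out['ang']=np.degrees(np.arctan2(q[1],q[0]));out['r']=np.hypot(*q)
    return out
E
python3 - <<'E'
from h import *
for n in('top','scene'):
    c=camera(n);print(n,dial(c))
    w=world(c);f=cv2.cvtColor(c['frame'],cv2.COLOR_RGB2HSV).astype(int)
    g=(f[...,0]>45)&(f[...,0]<80)&(f[...,1]>110)&(np.hypot(w[...,0]-.477,w[...,1]+.072)<.03)
    print('btn',w[g].mean(0),np.median(w[g][:,2]),g.sum())
    if n=='top':
        d=(w[...,2]>.033)&(w[...,2]<.075)&(np.hypot(w[...,0]-.551,w[...,1]+.029)<.26)
        k,l,s,_=cv2.connectedComponentsWithStats(d.astype(np.uint8)); i=1+s[1:,4].argmax()
        r=cv2.minAreaRect((w[l==i][:,:2]*1000).astype(np.float32));print('deck',r,cv2.boxPoints(r).tolist())
o=get_obs();print(Ro.from_quat(o['tool_rot']).as_matrix().round(3),o['joint_pos'])
E
```

```text
top {'ctr': (602.3784790039062, -123.95861053466797), 'rad': 42.723548889160156, 'z': np.float64(0.06135769651153078), 'red_n': 520, 'post': array([ 0.56710165, -0.12325796,  0.08737305]), 'pz': np.float64(0.0921540817964575), 'npost': 13, 'ang': np.float64(178.86216729139022), 'r': np.float64(35.28378406388206)}
btn [ 0.47844644 -0.07210366  0.06019012] 0.06064559959807256 88
deck ((540.9307861328125, -9.812881469726562), (240.5242919921875, 417.742431640625), 23.47053337097168) [[347.4298400878906, 133.8796844482422], [513.8071899414062, -249.3008270263672], [734.4317626953125, -153.5054473876953], [568.0543823242188, 229.67506408691406]]
scene {'ctr': (605.7783813476562, -124.23054504394531), 'rad': 43.196372985839844, 'z': np.float64(0.062356300719539764), 'red_n': 772, 'post': array([ 0.57081379, -0.12492352,  0.08429465]), 'pz': np.float64(0.09201642573434221), 'npost': 31, 'ang': np.float64(-178.86458993080882), 'r': np.float64(34.97145597891556)}
btn [ 0.48374629 -0.07202371  0.05956591] 0.06108246568531362 137
[[ 0.     0.406 -0.914]
 [-0.    -0.914 -0.406]
 [-1.     0.     0.   ]] [-1.15304266e+00  2.40547335e-01  4.99064822e-03  1.33523177e+00
 -6.76128473e-07  1.57081423e+00]
```

>>> {"fn": "play_rows", "kwargs": {
  "plan": [
    [0,-8,-32,0,0,0,1],
    [0,-8,-32,0,0,0,1],
    [0,-8,-32,0,0,0,1],
    [0,-8,-32,0,0,0,1],
    [0,-8,-32,0,0,0,1],
    [0,-8,-32,0,0,0,1],
    [0,-8,-32,0,0,0,1],
    [0,-8,-32,0,0,0,1],
    [0,-8,-32,0,0,0,1],
    [0,-8,-32,0,0,0,1],
    [0,-8,-32,0,0,0,1],
    [0,-8,-32,0,0,0,1],
    [0,-8,-32,0,0,0,1],
    [0,-8,-32,0,0,0,1],
    [0,0,0,-0.1,0,0,1],
    [0,0,0,-0.1,0,0,1]
  ]
}}

```text
clock: 2.03
eef_pos: [0.5684, -0.171, 0.2305]
tool_rot: [-0.673, -0.218, 0.673, -0.218]
ft_force: [-0.1, -0.7, 0.1]
grip_width: 0.0
```

```bash
python3 - <<'E'
from h import *
o=get_obs();print(o['eef_pos'],o['joint_pos'],o['grip_width'],o['clock'],o['ft_force']);print(Ro.from_quat(o['tool_rot']).as_matrix().round(3))
E
```

```text
[ 0.5683707  -0.1710414   0.23051046] [-2.92329546e-01  4.30753627e-01  2.73157345e-01  1.41378356e+00
  3.35652936e-05  2.22320418e+00] 3.79648530683637e-05 2.0333 [-0.09433724 -0.70091659  0.10880038]
[[-0.001  0.586 -0.81 ]
 [ 0.    -0.81  -0.586]
 [-1.    -0.     0.   ]]
```

>>> {"fn": "play_rows", "kwargs": {
  "plan": [
    [0,0,0,-0.12,0,0,1],
    [0,0,0,-0.12,0,0,1],
    [0,0,0,-0.12,0,0,1],
    [0,0,0,-0.12,0,0,1],
    [0,0,0,-0.12,0,0,1],
    [0,0,0,-0.12,0,0,1],
    [0,0,0,-0.12,0,0,1],
    [0,0,0,-0.12,0,0,1],
    [0,0,0,-0.12,0,0,1],
    [0,0,0,-0.12,0,0,1],
    [0,0,0,-0.12,0,0,1],
    [0,0,0,-0.12,0,0,1],
    [0,0,0,-0.12,0,0,1],
    [0,0,0,-0.12,0,0,1],
    [0,0,0,-0.12,0,0,1],
    [0,0,0,-0.12,0,0,1],
    [0,0,0,-0.12,0,0,1],
    [0,0,0,-0.12,0,0,1],
    [0,0,0,-0.12,0,0,1],
    [0,0,0,-0.12,0,0,1]
  ]
}}

```text
clock: 3.7
eef_pos: [0.5669, -0.1728, 0.2312]
tool_rot: [0.042, 0.706, -0.042, 0.706]
ft_force: [0.5, 0.4, -0.3]
grip_width: 0.0001
```

```bash
python3 - <<'E'
from h import *
o=get_obs();print(o['eef_pos'],o['joint_pos'][5],o['ft_force']);print(Ro.from_quat(o['tool_rot']).as_matrix().round(3))
c=camera('wrist');cv2.imwrite('pics/w1.png',cv2.cvtColor(c['frame'],cv2.COLOR_RGB2BGR))
print(dial(c))
for t in('dial_axis','post_top','shutter_top'):print(t,[(d['centre'],d['confidence']) for d in pinpoint(t,c)[:1]])
E
```

```text
[ 0.56688641 -0.17284623  0.23120295] -0.17810539212393345 [ 0.48959357  0.39916177 -0.34348364]
[[-0.     0.118  0.993]
 [ 0.     0.993 -0.118]
 [-1.     0.    -0.   ]]
{'ctr': (603.1509399414062, -125.70697784423828), 'rad': 43.88341522216797, 'z': np.float64(0.0627162858819071), 'red_n': 4148, 'post': array([ 0.55988298, -0.14944259,  0.30093302]), 'pz': np.float64(0.3302886718125454), 'npost': 23044, 'ang': np.float64(-151.25203757732308), 'r': np.float64(49.35074409737542)}
dial_axis []
post_top [([0.5747, -0.1272, 0.0893], 0.63)]
shutter_top [([0.4797, -0.0671, 0.0562], 0.93)]
```

View pics/w1.png

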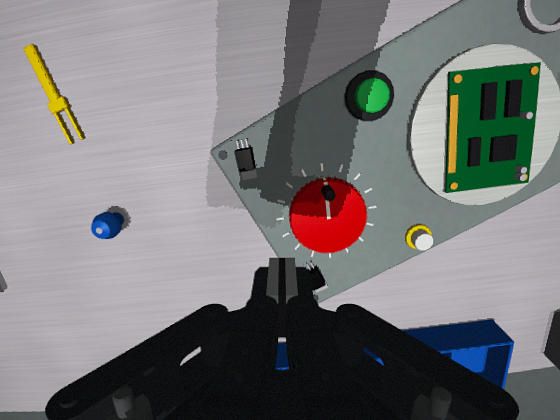

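```bash
python3 - <<'E'
from h import *
c=camera('wrist');w=world(c);f=cv2.cvtColor(c['frame'],cv2.COLOR_RGB2HSV).astype(int)
C=np.array([.6031,-.1257])
q=w[...,:2]-C;r=np.hypot(q[...,0],q[...,1]);a=np.degrees(np.arctan2(q[...,1],q[...,0]))
p=(r<.05)&(w[...,2]>.08)&(w[...,2]<.096);print('post',w[p].mean(0),p.sum(),w[p][:,2].max(),np.median(w[p][:,2]))
tp=p&(w[...,2]>.086);print('top',w[tp].mean(0),tp.sum())
wl=(r<.025)&(f[...,1]<60)&(f[...,2]>110)&(abs(w[...,2]-.0625)<.006);print('line',wl.sum(),np.median(a[wl]%360))
m=(f[...,1]<40)&(f[...,2]>150)&(r>.044)&(r<.062)&(w[...,2]<.05)
n,l,s,_=cv2.connectedComponentsWithStats(m.astype(np.uint8))
print('ticks',sorted((round(float(np.median(a[l==i]%360)),1),int(s[i,4])) for i in range(1,n)))
g=(f[...,0]>45)&(f[...,0]<80)&(f[...,1]>110)&(np.hypot(w[...,0]-.477,w[...,1]+.072)<.03)&(w[...,2]>.05)
print('btn',w[g].mean(0),np.median(w[g][:,2]),cv2.minEnclosingCircle((w[g&(w[...,2]>.056)][:,:2]*1000).astype(np.float32)))
for n in('regulator_a','pushbutton'):print(n,[d['centre'] for d in pinpoint(n,c)[:3]])
E
```

```text
post [ 0.56830247 -0.12674465  0.08762548] 125 0.09011678750734765 0.08837961815203466
top [ 0.56886534 -0.12644892  0.08848863] 105
line 58 181.2536213057341
ticks [(2.0, 15), (23.3, 9), (46.1, 13), (67.9, 20), (90.4, 21), (113.0, 22), (135.5, 21), (157.9, 9), (180.9, 11), (203.2, 8), (253.8, 1), (257.4, 2), (268.6, 2), (271.1, 23), (276.1, 1), (293.6, 20), (316.2, 21), (338.6, 16)]
btn [ 0.47884225 -0.07388877  0.06179175] 0.062446717066777443 ((479.27197265625, -72.95002746582031), 17.12151336669922)
regulator_a [[0.5312, -0.2129, 0.0366], [0.5733, -0.1268, 0.0883]]
pushbutton [[0.648, -0.0145, 0.0421], [0.5921, -0.3998, 0.0037]]
```

>>> {"fn": "play_rows", "kwargs": {
  "plan": [
    [0,0,0,-0.07,0,0,1],
    [0,0,0,-0.07,0,0,1],
    [0,12,2,0,0,0,1],
    [30,0,0,0,0,0,1],
    [30,0,0,0,0,0,1],
    [30,0,0,0,0,0,1],
    [30,0,0,0,0,0,1],
    [20,0,0,0,0,0,1],
    [19,0,0,0,0,0,1],
    [0,0,0,0,0,0,1],
    [0,0,0,0,0,0,1]
  ]
}}

```text
clock: 4.97
eef_pos: [0.5679, -0.1598, 0.0714]
tool_rot: [-0.005, 0.708, 0.006, 0.706]
ft_force: [0.7, 0.3, 0.4]
grip_width: -0.0002
```

```bash
cat >s.py <<'E'
from h import *
import sys
C=np.array([603.,-125.8])
o=get_obs();R=Ro.from_quat(o['tool_rot']).as_matrix();p=o['eef_pos']*1000
print('clk',o['clock'],p.round(1),'yang',np.degrees(np.arctan2(R[1,1],R[0,1])).round(1),'F',o['ft_force'].round(1),'j6',o['joint_pos'][5].round(2), 'tilt',R[2].round(3))
# TCP rel. axis in tool y,z (tangent, inward)
print('rel axis in tool y,z',((np.append(C,0)-p)@R)[1:].round(1))
if len(sys.argv)>1:
  for n in sys.argv[1:]:
    c=camera(n);w=world(c);f=cv2.cvtColor(c['frame'],cv2.COLOR_RGB2HSV).astype(int)
    q=w[...,:2]-C/1000;r=np.hypot(q[...,0],q[...,1]);a=np.degrees(np.arctan2(q[...,1],q[...,0]))
    wl=(r<.028)&(f[...,1]<70)&(f[...,2]>110)&(abs(w[...,2]-.0625)<.008)
    pk=(abs(r-.034)<.008)&(abs(w[...,2]-.088)<.005)&(f[...,2]<60)
    print(n,'line',wl.sum(),np.median(a[wl]%360) if wl.any() else '','post',pk.sum(),w[pk].mean(0) if pk.any() else '')
E
python3 s.py top scene
```

```text
clk 4.9667 [ 567.9 -159.8   71.4] yang 90.9 F [0.7 0.3 0.4] j6 -0.29 tilt [-1.     0.001 -0.003]
rel axis in tool y,z [33.4 35.8]
top line 3 174.43844295528964 post 0 
scene line 2 158.53995657016003 post 32 [ 0.57265556 -0.13542431  0.08774561]
```

>>> {"fn": "play_rows", "kwargs": {
  "plan": [
    [0,4,-1,0,0,0,1],
    [0,4,0,0,0,0,1],
    [0,2,0,0,0,0,1],
    [0,0,0,0,0,0,1]
  ]
}}

```text
clock: 5.4
eef_pos: [0.568, -0.1502, 0.0732]
tool_rot: [-0.006, 0.707, 0.006, 0.708]
ft_force: [0.1, 0.1, 0.4]
grip_width: 0.0002
```

>>> {"fn": "play_rows", "kwargs": {
  "plan": [
    [0,1,0,0,0,0,1],
    [0,0,0,0,0,0,1]
  ]
}}

```text
clock: 5.57
eef_pos: [0.5676, -0.1497, 0.0725]
tool_rot: [-0.006, 0.707, 0.006, 0.707]
ft_force: [-0.4, 0.2, -0.5]
grip_width: -0.0001
```

>>> {"fn": "play_rows", "kwargs": {
  "plan": [
    [0,1,0,0,0,0,1],
    [0,0,0,0,0,0,1]
  ]
}}

```text
clock: 5.73
eef_pos: [0.5675, -0.1488, 0.0723]
tool_rot: [-0.006, 0.707, 0.006, 0.707]
ft_force: [0.1, 0.3, 0.3]
grip_width: -0.0001
```

>>> {"fn": "play_rows", "kwargs": {
  "plan": [
    [0,1,0,0,0,0,1],
    [0,0,0,0,0,0,1]
  ]
}}

```text
clock: 5.9
eef_pos: [0.5675, -0.1477, 0.0723]
tool_rot: [-0.006, 0.707, 0.006, 0.707]
ft_force: [-0.3, -0.5, 0.5]
grip_width: 0.0001
```

>>> {"fn": "play_rows", "kwargs": {
  "plan": [
    [0,1.5,0,0,0,0,1],
    [0,0,0,0,0,0,1]
  ]
}}

```text
clock: 6.07
eef_pos: [0.5674, -0.1462, 0.0722]
tool_rot: [-0.006, 0.707, 0.006, 0.707]
ft_force: [-0.4, -0.1, 0.1]
grip_width: 0.0001
```

>>> {"fn": "play_rows", "kwargs": {
  "plan": [
    [0,1.5,0,0,0,0,1],
    [0,0,0,0,0,0,1]
  ]
}}

```text
clock: 6.23
eef_pos: [0.5674, -0.1448, 0.0723]
tool_rot: [-0.006, 0.707, 0.006, 0.707]
ft_force: [-0.3, -0.3, -0.5]
grip_width: 0.0002
```

>>> {"fn": "play_rows", "kwargs": {
  "plan": [
    [0,1.5,0,0,0,0,1],
    [0,0,0,0,0,0,1]
  ]
}}

```text
clock: 6.4
eef_pos: [0.5674, -0.1442, 0.0724]
tool_rot: [-0.006, 0.707, 0.005, 0.707]
ft_force: [-0.5, -3.8, -1.2]
grip_width: -0.0004
```

```bash
python3 s.py scene; python3 -c "
import cv2
from h import *
f=camera('wrist')['frame'];cv2.imwrite('pics/w2.png',cv2.cvtColor(f,cv2.COLOR_RGB2BGR))"
```

```text
clk 6.4 [ 567.4 -144.2   72.4] yang 90.9 F [-0.5 -3.8 -1.2] j6 -0.26 tilt [-1.    -0.002 -0.   ]
rel axis in tool y,z [18.  35.9]
scene line 3 159.9456794686277 post 38 [ 0.57359723 -0.13598853  0.08759058]
```

View pics/w2.png

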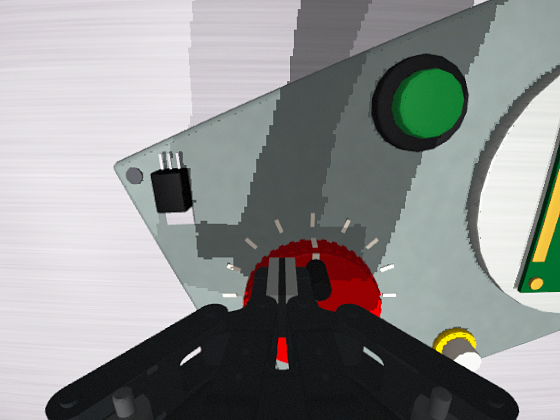

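>>> {"fn": "play_rows", "kwargs": {
  "plan": [
    [0,1.8,-0.9,0.05,0,0,1],
    [0,1.8,-0.9,0.05,0,0,1],
    [0,1.8,-0.9,0.05,0,0,1],
    [0,1.8,-0.9,0.05,0,0,1],
    [0,1.8,-0.9,0.05,0,0,1],
    [0,1.8,-0.9,0.05,0,0,1],
    [0,0,0,0,0,0,1]
  ]
}}

```text
clock: 7.08
eef_pos: [0.5631, -0.1311, 0.0723]
tool_rot: [0.101, 0.7, -0.099, 0.7]
ft_force: [-0.3, 0.4, 0.0]
grip_width: -0.0001
```

```bash
cat >>s.py <<'E'
for n in('top','scene'):
    c=camera(n);w=world(c);f=cv2.cvtColor(c['frame'],cv2.COLOR_RGB2HSV).astype(int)
    m=(f[...,0]>45)&(f[...,0]<85)&(f[...,1]>100)&(np.hypot(w[...,0]-.528,w[...,1]-.056)<.083)
    if m.sum()>50:
        x=w[m][:,:2];print('board',n,m.sum(),cv2.minAreaRect((x*1000).astype(np.float32)))
    pk=(np.hypot(w[...,0]-.603,w[...,1]+.1258)<.045)&(abs(w[...,2]-.088)<.005)
E
python3 s.py scene
```

```text
clk 7.0833 [ 563.1 -131.1   72.3] yang 73.7 F [-0.3  0.4  0. ] j6 0.05 tilt [-1.     0.002 -0.001]
rel axis in tool y,z [16.2 36.9]
scene line 1 141.6646325905778 post 46 [ 0.57180981 -0.12259717  0.08781084]
board top 634 ((525.41552734375, 54.208526611328125), (88.23709869384766, 120.03653717041016), 67.75332641601562)
board scene 793 ((528.5468139648438, 55.81904220581055), (86.42693328857422, 121.87847137451172), 68.07161712646484)
```

>>> {"fn": "play_rows", "kwargs": {
  "plan": [
    [0,1.9,-0.8,0.053,0,0,1],
    [0,1.9,-0.8,0.053,0,0,1],
    [0,1.9,-0.8,0.053,0,0,1],
    [0,1.9,-0.8,0.053,0,0,1],
    [0,1.9,-0.8,0.053,0,0,1],
    [0,1.9,-0.8,0.053,0,0,1],
    [0,0,0,0,0,0,1]
  ]
}}

```text
clock: 7.82
eef_pos: [0.5632, -0.1198, 0.0723]
tool_rot: [0.21, 0.675, -0.21, 0.675]
ft_force: [0.5, 0.5, -0.8]
grip_width: -0.0002
```

```bash
python3 s.py scene
```

```text
clk 7.8167 [ 563.2 -119.8   72.3] yang 55.5 F [ 0.5  0.5 -0.8] j6 0.39 tilt [-1.     0.    -0.001]
rel axis in tool y,z [17.6 36.3]
scene line 3 120.03824618003947 post 46 [ 0.57332004 -0.1145937   0.08812091]
board top 649 ((525.6725463867188, 53.80686950683594), (88.73577880859375, 118.96441650390625), 52.56660079956055)
board scene 811 ((529.6435546875, 56.312713623046875), (84.01085662841797, 121.93002319335938), 50.28797912597656)
```

>>> {"fn": "play_rows", "kwargs": {
  "plan": [
    [0,0,0,0,0,0,1],
    [0,0,0,0,0,0,1],
    [0,0,0,0,0,0,1]
  ]
}}

```text
clock: 8.22
eef_pos: [0.5636, -0.1196, 0.0723]
tool_rot: [0.209, 0.675, -0.209, 0.675]
ft_force: [-0.3, -0.0, -0.7]
grip_width: -0.0001
```

```bash
python3 s.py scene
```

```text
clk 8.2167 [ 563.6 -119.6   72.3] yang 55.6 F [-0.3 -0.  -0.7] j6 0.39 tilt [-1.  0. -0.]
rel axis in tool y,z [17.2 36. ]
scene line 2 123.44153004638582 post 42 [ 0.57464273 -0.11337187  0.08792474]
board top 626 ((525.9296264648438, 54.49024200439453), (88.95320892333984, 117.85071563720703), 44.589412689208984)
board scene 803 ((530.3126220703125, 56.42216491699219), (85.76412963867188, 119.38227844238281), 47.60531234741211)
```

>>> {"fn": "play_rows", "kwargs": {
  "plan": [
    [0,1.8,-0.8,0.05,0,0,1],
    [0,1.8,-0.8,0.05,0,0,1],
    [0,1.8,-0.8,0.05,0,0,1],
    [0,1.8,-0.8,0.05,0,0,1],
    [0,1.8,-0.8,0.05,0,0,1],
    [0,1.8,-0.8,0.05,0,0,1],
    [0,1.8,-0.8,0.05,0,0,1],
    [0,1.8,-0.8,0.05,0,0,1],
    [0,0,0,0,0,0,1],
    [0,0,0,0,0,0,1],
    [0,0,0,0,0,0,1],
    [0,0,0,0,0,0,1]
  ]
}}

```text
clock: 9.37
eef_pos: [0.5692, -0.105, 0.0723]
tool_rot: [0.339, 0.62, -0.339, 0.62]
ft_force: [-0.2, 0.8, -1.0]
grip_width: -0.0002
```

```bash
python3 s.py scene
```

```text
clk 9.3667 [ 569.2 -105.    72.3] yang 32.7 F [-0.2  0.8 -1. ] j6 0.82 tilt [-1.  0.  0.]
rel axis in tool y,z [17.2 35.8]
scene line 5 107.32702759802878 post 49 [ 0.58269129 -0.10032866  0.08776282]
board top 645 ((525.9319458007812, 53.5860595703125), (89.73149108886719, 119.06834411621094), 22.98851203918457)
board scene 799 ((528.9822387695312, 55.74748229980469), (86.7662582397461, 120.88841247558594), 23.075084686279297)
```

>>> {"fn": "play_rows", "kwargs": {
  "plan": [
    [0,1.8,-0.8,0.05,0,0,1],
    [0,1.8,-0.8,0.05,0,0,1],
    [0,1.8,-0.8,0.05,0,0,1],
    [0,1.8,-0.8,0.05,0,0,1],
    [0,1.8,-0.8,0.05,0,0,1],
    [0,1.8,-0.8,0.05,0,0,1],
    [0,1.8,-0.8,0.05,0,0,1],
    [0,1.8,-0.8,0.05,0,0,1],
    [0,0,0,0,0,0,1],
    [0,0,0,0,0,0,1],
    [0,0,0,0,0,0,1],
    [0,0,0,0,0,0,1]
  ]
}}

```text
clock: 10.52
eef_pos: [0.5799, -0.0937, 0.0723]
tool_rot: [0.456, 0.541, -0.456, 0.541]
ft_force: [-0.4, -0.1, -0.7]
grip_width: -0.0006
```

```bash
python3 s.py scene
```

```text
clk 10.5167 [579.9 -93.7  72.3] yang 9.7 F [-0.4 -0.1 -0.7] j6 1.24 tilt [-1.  0.  0.]
rel axis in tool y,z [17.3 35.5]
scene line 1 92.65424577403363 post 41 [ 0.59398307 -0.09392358  0.08750068]
board top 691 ((525.929443359375, 53.59614181518555), (89.66456604003906, 117.72750091552734), 0.7746803760528564)
board scene 804 ((531.4313354492188, 54.56849670410156), (121.12007141113281, 88.65143585205078), 88.49158477783203)
```

>>> {"fn": "play_rows", "kwargs": {
  "plan": [
    [0,-5,0,0,0,0,1],
    [0,-5,0,0,0,0,1],
    [-30,0,0,0,0,0,1],
    [-30,0,0,0,0,0,1],
    [0,-22,-9,0,0,0,1],
    [0,-22,-9,0,0,0,1],
    [0,-22,-9,0,0,0,1],
    [0,-20,-10,0,0,0,1],
    [0,0,0,0,0,0,1],
    [0,0,0,0,0,0,1]
  ]
}}

```text
clock: 11.5
eef_pos: [0.4775, -0.0732, 0.1326]
tool_rot: [0.456, 0.54, -0.456, 0.54]
ft_force: [0.6, -0.5, -0.3]
grip_width: -0.0001
```

```bash
python3 s.py wrist; python3 - <<'E'
from h import *
c=camera('wrist');w=world(c);cv2.imwrite('pics/w3.png',cv2.cvtColor(c['frame'],cv2.COLOR_RGB2BGR))
f=cv2.cvtColor(c['frame'],cv2.COLOR_RGB2HSV).astype(int)
g=(f[...,0]>45)&(f[...,0]<80)&(f[...,1]>110)&(np.hypot(w[...,0]-.478,w[...,1]+.073)<.03)&(w[...,2]>.056)&(w[...,2]<.07)
print('btn',g.sum(),np.median(w[g][:,2]) if g.any() else 0,cv2.minEnclosingCircle((w[g][:,:2]*1000).astype(np.float32)) if g.any() else '')
E
```

```text
clk 11.5 [477.5 -73.2 132.6] yang 9.7 F [ 0.6 -0.5 -0.3] j6 1.25 tilt [-1. -0.  0.]
rel axis in tool y,z [114.9  72.9]
wrist line 130 89.8628876232313 post 211 [ 0.60084458 -0.09038628  0.08751309]
board top 673 ((525.9288940429688, 53.618682861328125), (89.60269927978516, 117.99041748046875), 0.6696101427078247)
board scene 811 ((528.909423828125, 54.639869689941406), (90.66673278808594, 122.12733459472656), 0.7641046643257141)
btn 1433 0.06247586409729628 ((479.0877990722656, -72.52293395996094), 16.87546157836914)
```

View pics/w3.png

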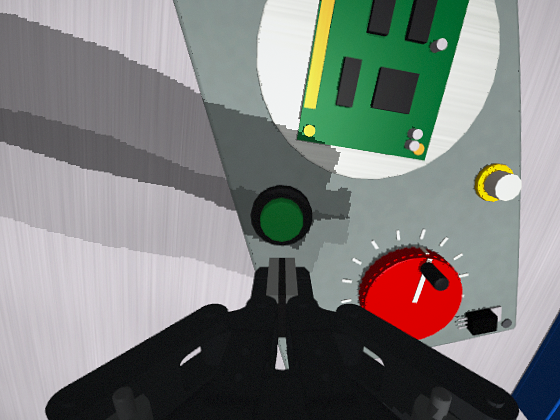

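>>> {"fn": "play_rows", "kwargs": {
  "plan": [
    [20,1.7,-0.4,0,0,0,1],
    [20,0,0,0,0,0,1],
    [16,0,0,0,0,0,1],
    [8,0,0,0,0,0,1],
    [2,0,0,0,0,0,1],
    [2,0,0,0,0,0,1],
    [2,0,0,0,0,0,1],
    [2,0,0,0,0,0,1],
    [1,0,0,0,0,0,1],
    [0,0,0,0,0,0,1]
  ]
}}

```text
clock: 12.53
eef_pos: [0.4815, -0.0729, 0.0601]
tool_rot: [0.456, 0.54, -0.456, 0.541]
ft_force: [1.3, -0.0, 2.3]
grip_width: 0.0
```

>>> {"fn": "play_rows", "kwargs": {
  "plan": [
    [1,0,0,0,0,0,1],
    [1,0,0,0,0,0,1],
    [0,0,0,0,0,0,1]
  ]
}}

```text
clock: 12.78
eef_pos: [0.4815, -0.0729, 0.0579]
tool_rot: [0.456, 0.54, -0.456, 0.541]
ft_force: [1.0, -0.6, 3.6]
grip_width: 0.0002
```

>>> {"fn": "play_rows", "kwargs": {
  "plan": [
    [1,0,0,0,0,0,1],
    [0,0,0,0,0,0,1],
    [0,0,0,0,0,0,1]
  ]
}}

```text
clock: 13.03
eef_pos: [0.4814, -0.0729, 0.0568]
tool_rot: [0.456, 0.54, -0.456, 0.541]
ft_force: [2.6, -1.5, 4.2]
grip_width: -0.0
```

>>> {"fn": "play_rows", "kwargs": {
  "plan": [
    [1,0,0,0,0,0,1],
    [0,0,0,0,0,0,1]
  ]
}}

```text
clock: 13.2
eef_pos: [0.4815, -0.0729, 0.056]
tool_rot: [0.456, 0.54, -0.456, 0.541]
ft_force: [1.8, -0.9, 5.6]
grip_width: -0.0001
```

>>> {"fn": "play_rows", "kwargs": {
  "plan": [
    [1,0,0,0,0,0,1],
    [0,0,0,0,0,0,1]
  ]
}}

```text
clock: 13.37
eef_pos: [0.4815, -0.0729, 0.0559]
tool_rot: [0.456, 0.54, -0.456, 0.541]
ft_force: [0.5, -0.5, 14.0]
grip_width: 0.0003
```

>>> {"fn": "play_rows", "kwargs": {
  "plan": [
    [1,0,0,0,0,0,1],
    [0,0,0,0,0,0,1]
  ]
}}

```text
clock: 13.53
eef_pos: [0.4816, -0.0729, 0.0558]
tool_rot: [0.457, 0.539, -0.455, 0.541]
ft_force: [-3.1, -0.1, 19.7]
grip_width: 0.0001
```

>>> {"fn": "play_rows", "kwargs": {
  "plan": [
    [-3,0,0,0,0,0,1],
    [-4,0,0,0,0,0,1],
    [-6,0,0,0,0,0,1],
    [-20,0,0,0,0,0,1],
    [-30,0,0,0,0,0,1],
    [-30,0,0,0,0,0,1],
    [-30,0,0,0,0,0,1],
    [0,0,0,0,0,0,1],
    [0,0,0,0,0,0,1]
  ]
}}

```text
clock: 14.28
eef_pos: [0.4804, -0.0726, 0.1772]
tool_rot: [0.456, 0.54, -0.456, 0.541]
ft_force: [1.0, 0.1, -0.1]
grip_width: -0.0003
```

```bash
python3 s.py wrist; python3 - <<'E'
from h import *
c=camera('wrist');w=world(c);cv2.imwrite('pics/w4.png',cv2.cvtColor(c['frame'],cv2.COLOR_RGB2BGR))
f=cv2.cvtColor(c['frame'],cv2.COLOR_RGB2HSV).astype(int)
g=(f[...,0]>45)&(f[...,0]<80)&(f[...,1]>110)&(np.hypot(w[...,0]-.479,w[...,1]+.073)<.015)
print('btn z',g.sum(),np.median(w[g][:,2]))
E
```

```text
clk 14.2833 [480.4 -72.6 177.2] yang 9.7 F [ 1.   0.1 -0.1] j6 1.25 tilt [-1.     0.001  0.   ]
rel axis in tool y,z [111.7  73. ]
wrist line 96 89.01293852854137 post 143 [ 0.60125486 -0.09048043  0.08751522]
board top 670 ((525.8306274414062, 53.65660858154297), (89.75358581542969, 117.84796142578125), 0.9452033638954163)
board scene 805 ((530.1093139648438, 55.12236022949219), (87.26180267333984, 122.60308074951172), 0.4702824056148529)
btn z 847 0.0626584549740908
```

View pics/w4.png

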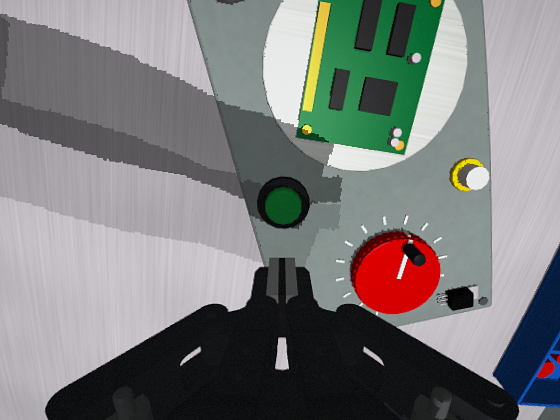

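```bash
python3 -c "
from workcell import *
print(job_done())"
```

```text
the job is handed in; nothing more can be done
None
```

I turned the dial four clicks clockwise and then pressed the green button fully down and let it come up. The job is handed in.

- **Dial:** I pushed the post one click at a time with the shut fingertips. The highest force I saw during the pushing was about 4 N. The post went from about 181° to about 90° (expected 91°). The board was about 67.5°, 45°, 23° and 0.8° after the four clicks, so it moved with the dial. Right after the second click the board was still moving, at about 51°. I waited, and it settled at 45–48° before I went on.
- **Button:** The force rose to 5.6 N over the travel, and the button then met a hard stop. I pressed to about 20 N before lifting. Afterwards its top was back at 62.7 mm, against 62.5 mm before.
- **Last checks:** The arm is clear at 177 mm height with no contact force. The dial and board are still in the fourth stop. In the last wrist picture the loose spare button and the regulator by the dial look undisturbed. I did not measure the loose parts and tools again, and not all of them show in that picture.
- **Small disagreements:** During the press the fingertips were about 2 mm off the button's centre. The white line read 89.0–89.9°, 1–2° from the stop, which is within my measuring error.

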